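# Click the blue filter-box cover home

### The job

The filter in the white box with the blue cover has just been changed, and the blue cover lies loose in its opening, standing proud on its four clips. Press it down corner by corner, on the yellow discs only, never between them or on the clear window, until every clip has snapped and the cover sits flush on the box all round. Leave the grey-covered box alone.

Things in the scene. Friction and masses are not known exactly. Their poses are not given: they have to be found in the camera images.
- cover: Loose blue cover, plate 130 (x) by 100 (y) by 5 mm, 0.1 kg, window 48 by 28 mm in its middle. Origin: centre of its underside, z up. Yellow 18 mm discs at x = +-49, y = +-36 mm mark where to press (within 12 mm), each over a clip. Push with closed fingers; a corner snaps home 10 mm down. A clip takes 5 N, later corners up to 15 N. The diagonal corner may rise 10 mm; neighbours may follow down.
- box: White filter box under the blue cover, 130 (x) by 100 (y) by 70 mm high, open at the top, fixed on a grey riser 20 to 70 mm high. Origin: centre of the box's underside, z up, axes parallel to the cover's. Rim at its z = 70 mm. The cover starts level, underside 10 mm above the rim (top at z = 85 mm), guided by four legs inside the opening; home, its underside lies on the rim, its top at z = 75 mm.
- box2: A second white filter box of the same size, on its own riser 20 to 70 mm high, with a grey cover (white discs) that is already clipped home, its top 75 mm above the box's underside; fixed. Origin: centre of the box's underside. To be left alone.
Mind the look-alikes: they are no part of the job. Of the things that look like the cover, the middle-sized one is meant.

How it is judged:
By the outcome, as a careful person would: the job done as asked, in the order asked, and still so for the second after the job is handed in, with the robot touching nothing.
It also fails if it takes over 48 s, if anything falls off the work surface, if the arm or the gripper's body presses on something with over 40 N, if the wrist force passes 120 N, or if a joint passes its speed limit or range.

### The arm

A 6-joint arm with a two-finger parallel gripper is mounted at the origin on the work surface. World frame = base frame: x ahead of the robot, y to its left, z up, the work surface at z = 0. Lengths are in m, angles in rad, forces in N, time in s.
With the tool pointing down it reaches from about 0.325 to 1 m from the base axis. Payload 5.1 kg.
Tool frame: the origin (TCP) lies between the finger pads, 19 mm behind the fingertips; this is the grasp point; z points along the fingers, y is the line along which they close (so a half turn about z gives the same grasp; the last joint's range is limited). The gripper opens to 85 mm and grips with 20 to 120 N. Pads are 22 mm wide; open, the fingers measure 114 mm over their backs; the gripper's body (76 mm by 85 mm) begins 54 mm behind the grasp point. The pads swing forward as they close: fully open they stand 13 mm farther back than shut.
Start: joints at [1.164, 0.124, 1.65, -0, 1.367, -0.083], TCP at [0.207, 0.616, 0.25] pointing down, gripper open.
Joint ranges: [-2.61, 2.61], [-1.02, 2.33], [0.03, 2.71], [-1.35, 4.49], [0.32, 2.68], [-2.91, 2.91]. Speed limits (rad/s): [2.57, 2.57, 3.14, 3.14, 3.14, 3.14].

### API

Orientations are given as a unit quaternion [w, x, y, z].
In Python, from rig import r, imaging, workorder gives the robot as it stands. The module is installed in compiled form; this text tells all that it offers.
- The arm moves only by the tool step_arm, never from a script. Its argument "rows" is a list of rows, each an object of numbers: "x", "y", "z": the shift along the tool's x, y, z in m; "turn": the turn about the tool's z in rad; "grip": the opening, from -1 (shut) to 1 (fully open). A call has 1 to 10 rows; each row is the pose to reach, as a shift and turn from the pose commanded when the call began, along the tool's axes at that moment; what a row does not reach only later rows make up. A row lasts 1/8 s, in which the tool goes at most 62.5 mm and 10.7 degrees, less where a joint would pass 70% of its speed; a pose out of reach is approached as far as the arm can. A call with a gripper value outside its range is refused whole. The fingers move at their own pace and stop on an object; "force" is the grip in N (left out, the last holds). Time passes only in rows, so rows that repeat a pose let the fingers close. It gives the time, the measured TCP pose, the force, the opening and the grip force at its end, in the units of the state.
- r.state(): the state, without advancing time (a new reading comes with each control period).
- imaging.camera(name): name is "side" or "top" or "wrist"; returns the picture (400x640x3 uint8, red, green, blue); there is no depth.
- imaging.get_calibration(name): a dict with "K" (3x3 intrinsics, pixels), "R" (3x3) and "t" (3): a world point X has camera coordinates R X + t; the wrist camera has in their place "mount" (4x4, takes a point from camera to tool coordinates, whose origin is the TCP and whose axes are the flange's). Camera axes: x right, y down, z forward; pixel columns grow to the right and rows downward; lengths in m; the calibration is good to about 2 mm. A picture is of the moment at which its call begins: read the wrist's pose just before it. get_calibration takes no time and is no camera call.
- workorder.sign_off(): hands the job in; it is judged then, once.
The state is a dict: "clock": time; "joint_positions": joint angles; "dq": joint speeds; "tau": joint torques, N m; "position": TCP position; "ee_rot": TCP orientation; "force": force on the tool from outside, world axes, zero at the start; "moment": the same for the moment, N m; "opening": opening from 0.0 (shut) to 1.0 (fully open); "finger_force": force on a finger pad.
Only numpy, scipy, OpenCV 4.12 (cv2) and the standard library are available. Lean on these libraries where they do the work, as an engineer would, in place of code of your own. Each camera call takes 0.05 s, during which the arm holds its last target. There are 200 camera calls.

## Working session

There is one attempt and no reset: what is moved stays moved. The work goes in short steps, Python scripts to look and compute and a tool call to move; the robot and the scene stay as the last step left them, time stands still between calls to the robot, and variables do not carry over. Pictures are saved under pics/ and viewed, at most 10 in all, crops included, and the job is handed in when it is done.

Besides the shell and the picture viewer there is one more tool, called after "Call:" by a JSON object that holds its "api" and its "payload". step_arm: Moves the arm, as the interface text tells. Its arguments: {"type":"object","properties":{"rows":{"type":"array"},"force":{"type":"number"}},"required":["rows"]}

```bash
mkdir -p pics; python3 - <<'E'
from rig import r, imaging, workorder
import cv2
s=r.state();print(s)
for n in("top","side"):
    im=imaging.camera(n);cv2.imwrite(f"pics/{n}0.png",im[:,:,::-1]);c=imaging.get_calibration(n);print(n,c)
print(imaging.get_calibration("wrist"))
E
```

```text
{'clock': 0.0, 'joint_positions': array([ 1.16441505e+00,  1.24533786e-01,  1.65166141e+00, -1.07138881e-05,
        1.36748458e+00, -8.26314479e-02]), 'dq': array([ 1.87581659e-03,  1.23875698e-04,  2.51761006e-04, -1.52524650e-06,
        8.93752848e-04,  7.06877251e-04]), 'tau': array([-1.20824414e-03, -4.23612714e+01, -3.65448081e+01, -1.49400289e-04,
        7.05203041e-03, -2.19692041e-06]), 'position': array([0.20660695, 0.61569708, 0.24874185]), 'ee_rot': array([-2.47532973e-04,  1.61167733e-01,  9.86926478e-01, -1.01379171e-03]), 'force': array([ 0.47013204,  0.25689919, -0.8744032 ]), 'moment': array([ 0.0066199 , -0.04525282, -0.03380303]), 'finger_force': 0.0, 'opening': 1.0003284360216094}
top {'K': array([[417.37825694,   0.        , 319.33339591],
       [  0.        , 417.37825694, 202.22245621],
       [  0.        ,   0.        ,   1.        ]]), 'R': array([[ 0.03811104, -0.99927278, -0.00121208],
       [-0.9729785 , -0.03683172, -0.22793918],
       [ 0.22772877,  0.00986632, -0.97367462]]), 't': array([0.00399608, 0.45155666, 1.11020068])}
side {'K': array([[473
[... 159 characters left out ...]
.83729743, -0.54669617,  0.00750342],
       [-0.27090352, -0.42674726, -0.86284301],
       [ 0.47491504,  0.72042353, -0.50541631]]), 't': array([-0.3699709 ,  0.2361016 ,  0.96070033])}
{'K': array([[306.41271386,   0.        , 319.39403327],
       [  0.        , 306.41271386, 198.28174293],
       [  0.        ,   0.        ,   1.        ]]), 'mount': array([[ 1.84088869e-05, -9.47875697e-01, -3.18640333e-01,
         8.14264477e-02],
       [ 9.99999969e-01,  9.70583187e-05, -2.30951099e-04,
        -5.03022843e-04],
       [ 2.49839629e-04, -3.18640319e-01,  9.47875669e-01,
        -1.24089680e-01],
       [ 0.00000000e+00,  0.00000000e+00,  0.00000000e+00,
         1.00000000e+00]])}
```

View pics/top0.png

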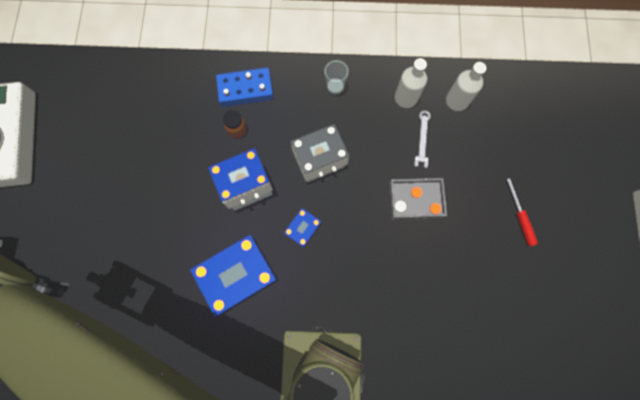

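View pics/side0.png

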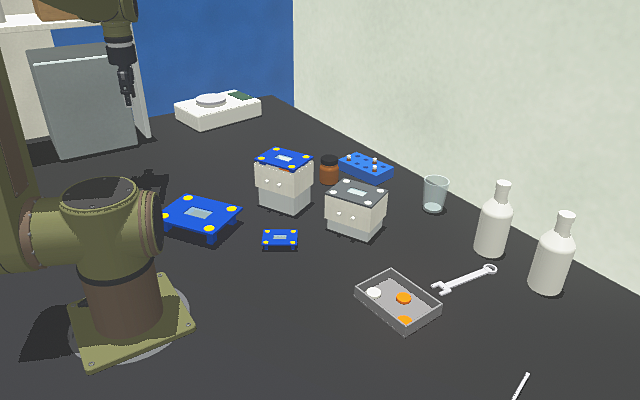

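Top-view candidates:
- (239,177): blue cover on the white box.
- (233,275): large blue plate lying on the table.
- (303,227): small blue plate on the table.
- (244,85): blue rack.

The one at (239,177) is middle-sized and sits proud on a white box, so it fits the description. In the side view it is at (284,158). I'll confirm with a crop and triangulate the discs.

```bash
cat > h.py <<'E'
import numpy as np, cv2
from rig import r, imaging
def discs(im,roi=None,amin=8):
    h=cv2.cvtColor(im,cv2.COLOR_RGB2HSV)
    m=cv2.inRange(h,(18,110,120),(36,255,255))
    n,_,st,c=cv2.connectedComponentsWithStats(m)
    o=[c[i] for i in range(1,n) if st[i,4]>=amin]
    if roi: o=[p for p in o if roi[0]<p[0]<roi[2] and roi[1]<p[1]<roi[3]]
    return np.array(o)
def tri(a,b):
    ca,cb=imaging.get_calibration("top"),imaging.get_calibration("side")
    P=[c["K"]@np.c_[c["R"],c["t"]] for c in(ca,cb)]
    X=cv2.triangulatePoints(P[0],P[1],a.T.astype(float),b.T.astype(float));return (X[:3]/X[3]).T
def proj(n,X):
    c=imaging.get_calibration(n);p=(c["K"]@(c["R"]@X.T+c["t"][:,None])).T;return p[:,:2]/p[:,2:]
def cast(n,px,z):
    c=imaging.get_calibration(n);d=(c["R"].T@np.linalg.inv(c["K"])@np.c_[px,np.ones(len(px))].T).T
    o=-c["R"].T@c["t"];return o+d*((z-o[2])/d[:,2])[:,None]
E
python3 - <<'E'
from h import *
a=cv2.imread("pics/top0.png")[:,:,::-1];b=cv2.imread("pics/side0.png")[:,:,::-1]
A=discs(a,(200,140,275,205),4);B=discs(b,(245,140,320,175),4);print(A,B)
# match by best plane height
from scipy.optimize import linear_sum_assignment as L
from scipy.spatial.distance import cdist
best=min((( (lambda C:C[L(C)].sum())(cdist(proj("side",cast("top",A,z)),B)),z) for z in np.arange(.08,.17,.002)));print(best)
C=cdist(proj("side",cast("top",A,best[1])),B);i,j=L(C);X=tri(A[i],B[j]);print(X.round(4),X.mean(0))
D=cdist(X,X);print(D.round(4))
cv2.imwrite("pics/crop.png",np.hstack([cv2.resize(a[130:230,190:310],(400,333)),cv2.resize(b[130:230,240:360],(400,333))])[:,:,::-1])
E
```

```text
[[250.48148148 154.88888889]
 [215.36666667 169.36666667]
 [260.60714286 178.82142857]
 [225.5        193.78571429]] [[276.21428571 148.64285714]
 [305.8125     156.1875    ]
 [260.8125     157.8125    ]
 [291.29411765 166.11764706]]
(np.float64(0.7804055222712456), np.float64(0.14600000000000007))
[[0.5497 0.2055 0.1464]
 [0.5068 0.294  0.1458]
 [0.4854 0.1746 0.1458]
 [0.4416 0.2619 0.1462]] [0.49587517 0.23398196 0.14603592]
[[0.     0.0984 0.0714 0.122 ]
 [0.0984 0.     0.1213 0.0727]
 [0.0714 0.1213 0.     0.0976]
 [0.122  0.0727 0.0976 0.    ]]
```

View pics/crop.png

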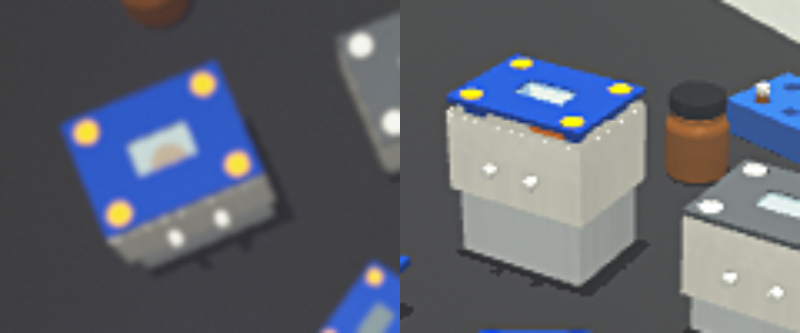

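The crop confirms the target: the blue cover stands proud on the white box, and its disc spacing measures 98 x 72 mm. Its top is at z ≈ 0.146. The long axis points at 116° in the world, so I'll turn -0.775. First I'll move above disc P0 with the fingers shut.

Call:
{"api": "step_arm", "payload": {"rows": [{"x": -0.057,"y": -0.035,"z": 0,"turn": -0.15,"grip": -1},{"x": -0.114,"y": -0.07,"z": 0,"turn": -0.3,"grip": -1},{"x": -0.17,"y": -0.105,"z": 0,"turn": -0.45,"grip": -1},{"x": -0.227,"y": -0.14,"z": 0,"turn": -0.6,"grip": -1},{"x": -0.284,"y": -0.175,"z": 0,"turn": -0.775,"grip": -1},{"x": -0.341,"y": -0.21,"z": 0,"turn": -0.775,"grip": -1},{"x": -0.398,"y": -0.245,"z": 0.01,"turn": -0.775,"grip": -1},{"x": -0.455,"y": -0.28,"z": 0.03,"turn": -0.775,"grip": -1},{"x": -0.455,"y": -0.28,"z": 0.05,"turn": -0.775,"grip": -1},{"x": -0.455,"y": -0.28,"z": 0.05,"turn": -0.775,"grip": -1}]}}

```text
clock: 1.35
position: [0.5485, 0.2033, 0.1963]
ee_rot: [-0.003, -0.222, 0.975, -0.0]
force: [0.5, 0.7, 0.9]
opening: 0.003
finger_force: 0.0
```

```bash
cat > w.py <<'E'
import sys
from h import *
from scipy.spatial.transform import Rotation as Ro
s=r.state();p=s["position"];q=s["ee_rot"];T=np.eye(4);T[:3,:3]=Ro.from_quat(q[[1,2,3,0]]).as_matrix();T[:3,3]=p
print(s["clock"],p.round(4),s["force"].round(1),s["opening"])
z=float(sys.argv[1])
im=imaging.camera("wrist");cv2.imwrite(sys.argv[2],im[:,:,::-1])
c=imaging.get_calibration("wrist");M=T@c["mount"]
px=discs(im,None,40);d=(M[:3,:3]@np.linalg.inv(c["K"])@np.c_[px,np.ones(len(px))].T).T
W=M[:3,3]+d*((z-M[2,3])/d[:,2])[:,None]
print("tool x,y axes",T[:2,0].round(3),T[:2,1].round(3))
for a,b in zip(px,W):print(a.round(0),b.round(4),"tool shift",(T[:3,:3].T@(b-p))[:2].round(4))
E
python3 w.py 0.146 pics/w1.png
```

```text
1.35 [0.5485 0.2033 0.1963] [0.5 0.7 0.9] 0.0034003979545231297
tool x,y axes [-0.902 -0.432] [-0.432  0.902]
[322. 236.] [0.5493 0.2045 0.146 ] tool shift [-0.0016  0.0006]
```

View pics/w1.png

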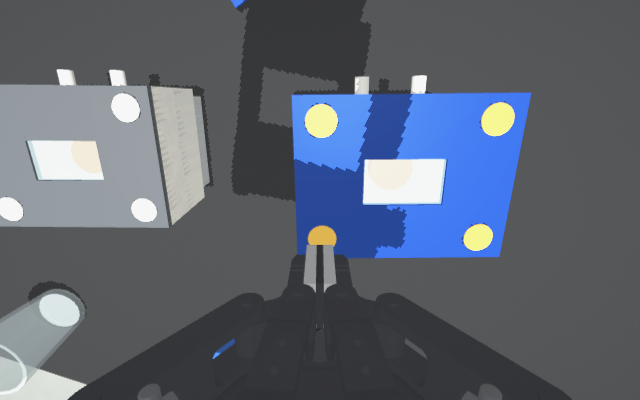

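The wrist view shows the fingertips at (320,248) right over the disc at (322,236). The other discs are at (321,120), (498,119) and (478,237). Alignment is good, so I'll press P0.

Call:
{"api": "step_arm", "payload": {"rows": [{"x": -0.001,"z": 0.02,"grip": -1},{"x": -0.001,"z": 0.03,"grip": -1},{"x": -0.001,"z": 0.033,"grip": -1},{"x": -0.001,"z": 0.035,"grip": -1},{"x": -0.001,"z": 0.037,"grip": -1},{"x": -0.001,"z": 0.038,"grip": -1},{"x": -0.001,"z": 0.038,"grip": -1}]}}

```text
invalid input at $.rows[0]: expected keys x, y, z, turn, grip
```

Call:
{"api": "step_arm", "payload": {"rows": [{"x": -0.001,"y": 0,"z": 0.02,"turn": 0,"grip": -1},{"x": -0.001,"y": 0,"z": 0.03,"turn": 0,"grip": -1},{"x": -0.001,"y": 0,"z": 0.033,"turn": 0,"grip": -1},{"x": -0.001,"y": 0,"z": 0.035,"turn": 0,"grip": -1},{"x": -0.001,"y": 0,"z": 0.037,"turn": 0,"grip": -1},{"x": -0.001,"y": 0,"z": 0.038,"turn": 0,"grip": -1},{"x": -0.001,"y": 0,"z": 0.038,"turn": 0,"grip": -1}]}}

```text
clock: 2.28
position: [0.5503, 0.2065, 0.1626]
ee_rot: [0.001, -0.224, 0.975, 0.0]
force: [-0.2, 1.0, 2.1]
opening: -0.0
finger_force: 0.6
```

Call:
{"api": "step_arm", "payload": {"rows": [{"x": 0,"y": 0,"z": 0.002,"turn": 0,"grip": -1},{"x": 0,"y": 0,"z": 0.004,"turn": 0,"grip": -1},{"x": 0,"y": 0,"z": 0.006,"turn": 0,"grip": -1},{"x": 0,"y": 0,"z": 0.007,"turn": 0,"grip": -1},{"x": 0,"y": 0,"z": 0.007,"turn": 0,"grip": -1}]}}

```text
clock: 2.9
position: [0.5503, 0.2064, 0.1563]
ee_rot: [0.0, -0.224, 0.975, -0.0]
force: [-2.4, -0.8, 8.7]
opening: -0.002
finger_force: 4.1
```

Call:
{"api": "step_arm", "payload": {"rows": [{"x": 0,"y": 0,"z": 0.001,"turn": 0,"grip": -1},{"x": 0,"y": 0,"z": 0.002,"turn": 0,"grip": -1},{"x": 0,"y": 0,"z": 0.003,"turn": 0,"grip": -1},{"x": 0,"y": 0,"z": 0.003,"turn": 0,"grip": -1}]}}

```text
clock: 3.4
position: [0.5508, 0.2066, 0.1559]
ee_rot: [0.001, -0.224, 0.975, -0.0]
force: [-5.8, -1.3, 17.9]
opening: -0.001
finger_force: 8.6
```

```bash
python3 - <<'E'
from h import *
b=imaging.camera("side");cv2.imwrite("pics/s2.png",cv2.resize(b[110:230,220:400],(780,520),interpolation=cv2.INTER_CUBIC)[:,:,::-1])
E
```

```text
(no output)
```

View pics/s2.png

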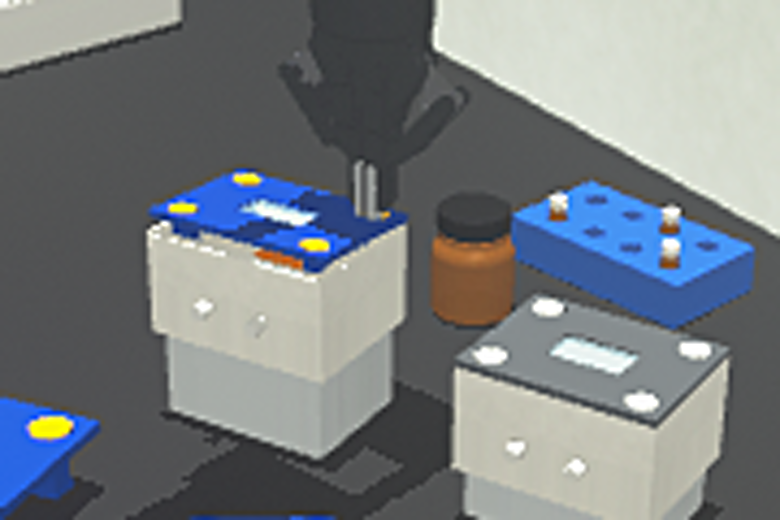

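P0 is down and the stop is stiff at 18 N. In the picture the near-right disc is at (315,245) and the diagonal corner at (182,208) has risen. Next is P2, 72 mm along tool +x.

Call:
{"api": "step_arm", "payload": {"rows": [{"x": 0,"y": 0,"z": -0.035,"turn": 0,"grip": -1},{"x": 0.03,"y": 0,"z": -0.042,"turn": 0,"grip": -1},{"x": 0.072,"y": 0,"z": -0.042,"turn": 0,"grip": -1},{"x": 0.072,"y": 0,"z": -0.035,"turn": 0,"grip": -1},{"x": 0.072,"y": 0,"z": -0.02,"turn": 0,"grip": -1},{"x": 0.072,"y": 0,"z": -0.012,"turn": 0,"grip": -1},{"x": 0.072,"y": 0,"z": -0.008,"turn": 0,"grip": -1},{"x": 0.072,"y": 0,"z": -0.006,"turn": 0,"grip": -1},{"x": 0.072,"y": 0,"z": -0.004,"turn": 0,"grip": -1}]}}

```text
clock: 4.58
position: [0.4854, 0.1751, 0.1557]
ee_rot: [-0.0, -0.224, 0.975, 0.0]
force: [0.5, 0.3, -0.4]
opening: 0.004
finger_force: 0.0
```

Call:
{"api": "step_arm", "payload": {"rows": [{"x": 0,"y": 0,"z": 0.001,"turn": 0,"grip": -1},{"x": 0,"y": 0,"z": 0.002,"turn": 0,"grip": -1},{"x": 0,"y": 0,"z": 0.003,"turn": 0,"grip": -1},{"x": 0,"y": 0,"z": 0.004,"turn": 0,"grip": -1},{"x": 0,"y": 0,"z": 0.004,"turn": 0,"grip": -1}]}}

```text
clock: 5.2
position: [0.4854, 0.1751, 0.1542]
ee_rot: [0.0, -0.224, 0.975, -0.0]
force: [-6.4, -1.1, 9.9]
opening: -0.001
finger_force: 5.1
```

Call:
{"api": "step_arm", "payload": {"rows": [{"x": 0,"y": 0,"z": 0.001,"turn": 0,"grip": -1},{"x": 0,"y": 0,"z": 0.002,"turn": 0,"grip": -1},{"x": 0,"y": 0,"z": 0.003,"turn": 0,"grip": -1},{"x": 0,"y": 0,"z": 0.003,"turn": 0,"grip": -1}]}}

```text
clock: 5.7
position: [0.4854, 0.1751, 0.1541]
ee_rot: [-0.0, -0.224, 0.975, -0.0]
force: [-13.8, -4.4, 24.1]
opening: 0.0
finger_force: 12.2
```

Call:
{"api": "step_arm", "payload": {"rows": [{"x": 0,"y": 0,"z": -0.02,"turn": 0,"grip": -1},{"x": 0,"y": 0.0,"z": -0.06,"turn": 0,"grip": -1},{"x": 0,"y": 0,"z": -0.1,"turn": 0,"grip": -1},{"x": 0.06,"y": 0,"z": -0.12,"turn": 0,"grip": -1},{"x": 0.06,"y": 0,"z": -0.12,"turn": 0,"grip": -1}]}}

```text
clock: 6.32
position: [0.4302, 0.1483, 0.2717]
ee_rot: [0.003, -0.223, 0.975, -0.0]
force: [-0.2, 0.3, -0.4]
opening: -0.001
finger_force: 0.0
```

```bash
python3 - <<'E'
from h import *
a=imaging.camera("top");b=imaging.camera("side");cv2.imwrite("pics/s3.png",cv2.resize(b[110:230,220:400],(780,520),interpolation=cv2.INTER_CUBIC)[:,:,::-1])
A=discs(a,(200,140,275,205),4);B=discs(b,(245,140,320,180),4);print(A,B)
# heights of each disc: side pixel ray at known xy
X0=np.array([[0.5497,0.2055,0],[.5068,.294,0],[.4854,.1746,0],[.4416,.2619,0]])
for k,x in enumerate(X0):
    best=min((np.hypot(*(proj("side",np.array([[x[0],x[1],z]]))[0]-p)),z) for z in np.arange(.12,.17,.0005) for p in B);print(k,best)
E
```

```text
[[227.58333333 194.16666667]] [[276.5        151.71428571]
 [305.5        159.5       ]
 [261.125      161.0625    ]
 [291.5625     169.3125    ]]
0 (np.float64(0.2712886321754317), np.float64(0.1365))
1 (np.float64(0.20000321176235966), np.float64(0.1365))
2 (np.float64(0.145852905155289), np.float64(0.1365))
3 (np.float64(0.042552697049874834), np.float64(0.1365))
```

View pics/s3.png

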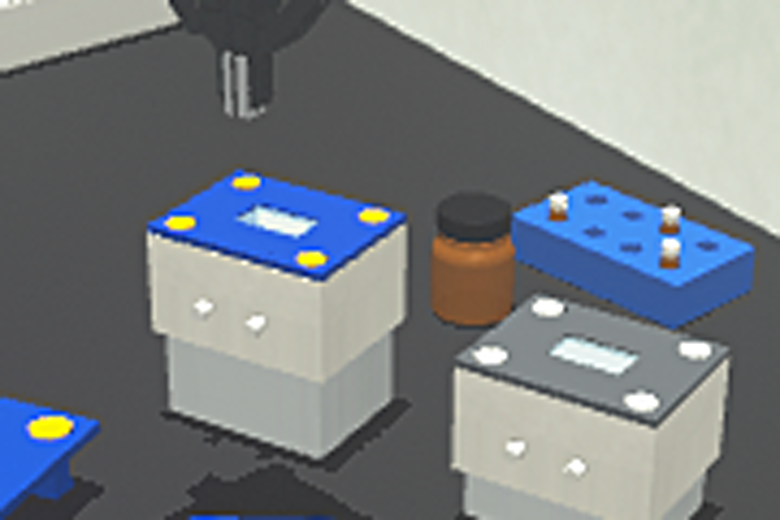

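All four discs are now at z ≈ 0.1365 and the cover looks flush at (248,215). A corner that followed down may not have snapped, though, so I'll press the other two discs as well, P3 first.

Call:
{"api": "step_arm", "payload": {"rows": [{"x": -0.03,"y": 0.048,"z": 0,"turn": 0,"grip": -1},{"x": -0.059,"y": 0.097,"z": 0.03,"turn": 0,"grip": -1},{"x": -0.059,"y": 0.097,"z": 0.08,"turn": 0,"grip": -1},{"x": -0.059,"y": 0.097,"z": 0.1,"turn": 0,"grip": -1},{"x": -0.059,"y": 0.097,"z": 0.108,"turn": 0,"grip": -1},{"x": -0.059,"y": 0.097,"z": 0.112,"turn": 0,"grip": -1},{"x": -0.059,"y": 0.097,"z": 0.115,"turn": 0,"grip": -1},{"x": -0.059,"y": 0.097,"z": 0.117,"turn": 0,"grip": -1},{"x": -0.059,"y": 0.097,"z": 0.119,"turn": 0,"grip": -1},{"x": -0.059,"y": 0.097,"z": 0.119,"turn": 0,"grip": -1}]}}

```text
clock: 7.68
position: [0.443, 0.262, 0.1541]
ee_rot: [0.001, -0.224, 0.975, -0.0]
force: [-6.9, -4.5, 13.6]
opening: -0.002
finger_force: 7.1
```

Call:
{"api": "step_arm", "payload": {"rows": [{"x": 0,"y": 0,"z": 0.001,"turn": 0,"grip": -1},{"x": 0,"y": 0,"z": 0.002,"turn": 0,"grip": -1},{"x": 0,"y": 0,"z": 0.002,"turn": 0,"grip": -1}]}}

```text
clock: 8.05
position: [0.443, 0.262, 0.1541]
ee_rot: [0.001, -0.224, 0.975, -0.0]
force: [-11.3, -7.2, 23.7]
opening: -0.001
finger_force: 11.9
```

Call:
{"api": "step_arm", "payload": {"rows": [{"x": 0,"y": 0,"z": -0.03,"turn": 0,"grip": -1},{"x": -0.03,"y": 0,"z": -0.042,"turn": 0,"grip": -1},{"x": -0.072,"y": 0,"z": -0.042,"turn": 0,"grip": -1},{"x": -0.072,"y": 0,"z": -0.035,"turn": 0,"grip": -1},{"x": -0.072,"y": 0,"z": -0.02,"turn": 0,"grip": -1},{"x": -0.072,"y": 0,"z": -0.012,"turn": 0,"grip": -1},{"x": -0.072,"y": 0,"z": -0.007,"turn": 0,"grip": -1},{"x": -0.072,"y": 0,"z": -0.004,"turn": 0,"grip": -1},{"x": -0.072,"y": 0,"z": -0.002,"turn": 0,"grip": -1},{"x": -0.072,"y": 0,"z": -0.002,"turn": 0,"grip": -1}]}}

```text
clock: 9.3
position: [0.5066, 0.2932, 0.1541]
ee_rot: [0.0, -0.224, 0.975, -0.0]
force: [-8.3, -5.5, 17.8]
opening: -0.0
finger_force: 8.9
```

P0 stopped about 1.8 mm higher than the others, possibly because the cover was tilted then. I'll finish P1 and press P0 again.

Call:
{"api": "step_arm", "payload": {"rows": [{"x": 0,"y": 0,"z": 0.001,"turn": 0,"grip": -1},{"x": 0,"y": 0,"z": 0.001,"turn": 0,"grip": -1},{"x": 0,"y": 0,"z": -0.03,"turn": 0,"grip": -1},{"x": 0,"y": -0.04,"z": -0.042,"turn": 0,"grip": -1},{"x": 0,"y": -0.098,"z": -0.042,"turn": 0,"grip": -1},{"x": 0,"y": -0.098,"z": -0.04,"turn": 0,"grip": -1},{"x": 0,"y": -0.098,"z": -0.025,"turn": 0,"grip": -1},{"x": 0,"y": -0.098,"z": -0.012,"turn": 0,"grip": -1},{"x": 0,"y": -0.098,"z": -0.006,"turn": 0,"grip": -1},{"x": 0,"y": -0.098,"z": -0.003,"turn": 0,"grip": -1}]}}

```text
clock: 10.55
position: [0.5483, 0.2059, 0.1541]
ee_rot: [-0.002, -0.224, 0.974, 0.0]
force: [-11.2, -3.4, 19.1]
opening: 0.003
finger_force: 9.5
```

Call:
{"api": "step_arm", "payload": {"rows": [{"x": 0,"y": 0,"z": 0.001,"turn": 0,"grip": -1},{"x": 0,"y": 0,"z": 0.002,"turn": 0,"grip": -1},{"x": 0,"y": 0,"z": 0.003,"turn": 0,"grip": -1},{"x": 0,"y": 0,"z": 0.003,"turn": 0,"grip": -1}]}}

```text
clock: 11.05
position: [0.5486, 0.2059, 0.1541]
ee_rot: [-0.001, -0.224, 0.974, 0.0]
force: [-13.6, -3.5, 22.2]
opening: -0.0
finger_force: 10.8
```

Call:
{"api": "step_arm", "payload": {"rows": [{"x": 0,"y": 0,"z": -0.03,"turn": 0,"grip": -1},{"x": 0,"y": 0.0,"z": -0.08,"turn": 0,"grip": -1},{"x": 0.04,"y": 0.05,"z": -0.12,"turn": 0,"grip": -1},{"x": 0.07,"y": 0.1,"z": -0.14,"turn": 0,"grip": -1},{"x": 0.1,"y": 0.15,"z": -0.15,"turn": 0,"grip": -1},{"x": 0.13,"y": 0.2,"z": -0.15,"turn": 0,"grip": -1},{"x": 0.13,"y": 0.2,"z": -0.15,"turn": 0,"grip": -1}]}}

```text
clock: 11.92
position: [0.3423, 0.3305, 0.3003]
ee_rot: [0.0, -0.227, 0.974, 0.0]
force: [0.3, -0.6, 0.5]
opening: -0.003
finger_force: 0.0
```

```bash
python3 - <<'E'
from h import *
s=r.state();print(s["clock"],s["position"],s["force"])
a=imaging.camera("top");b=imaging.camera("side");cv2.imwrite("pics/s4.png",cv2.resize(b[110:230,220:400],(780,520),interpolation=cv2.INTER_CUBIC)[:,:,::-1])
A=discs(a,(200,140,275,205),4);B=discs(b,(245,140,320,180),4);print(A,B)
X0=np.array([[0.5497,0.2055,0],[.5068,.294,0],[.4854,.1746,0],[.4416,.2619,0]])
for k,x in enumerate(X0):
    best=min((np.hypot(*(proj("side",np.array([[x[0],x[1],z]]))[0]-p)),z) for z in np.arange(.12,.17,.0005) for p in B);print(k,best)
E
```

```text
11.925 [0.34227113 0.33051274 0.30029481] [ 0.34251294 -0.63481022  0.48905772]
[[250.80769231 155.80769231]
 [216.40740741 170.07407407]
 [261.25925926 179.59259259]
 [226.36666667 194.36666667]] [[276.46153846 151.61538462]
 [305.5        159.5       ]
 [261.66666667 160.93333333]
 [291.8125     169.1875    ]]
0 (np.float64(0.2712886321754317), np.float64(0.1365))
1 (np.float64(0.15511184191303135), np.float64(0.1365))
2 (np.float64(0.3967474092869324), np.float64(0.1365))
3 (np.float64(0.5221526650113401), np.float64(0.1365))
```

View pics/s4.png

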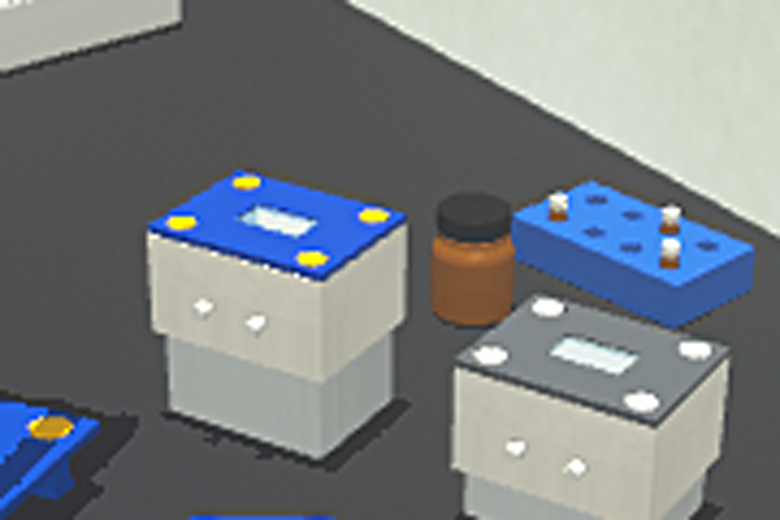

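The cover is flush all round at (180,222), (246,182), (374,215) and (312,258). All four corners stopped at the same depth, and the arm is clear.

```bash
python3 -c "
from rig import workorder
print(workorder.sign_off())"
```

```text
the job is handed in; nothing more can be done
None
```

The blue cover is pressed home: all four discs sit at z ≈ 0.1365 m and the camera shows it flush all round; the grey-covered box was not touched, and the job is handed in at about 12 s.

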